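# Swing the specimen tray into its spring catch

## Robot

A 6-joint arm with a two-finger parallel gripper is mounted at the origin on the work surface. World frame = base frame: x ahead of the robot, y to its left, z up, the work surface at z = 0. Lengths are in m, angles in degrees, forces in N, time in s.
With the tool pointing down it reaches from about 0.375 to 0.9 m from the base axis. Payload 3.1 kg.
Tool frame: the origin (TCP) lies at the very end of the fingers, on their centre line; the grasp point (between the pads) lies bot.grip_point_offset behind it (bot.grip_point_offset is the distance from the TCP to the grasp point, in m); z points along the fingers, y is the line along which they close (so a half turn about z gives the same grasp; the last joint's range is limited). The gripper opens to 87 mm and grips with 3 to 60 N. Pads are 19 mm wide; open, the fingers measure 117 mm over their backs; the gripper's body (75 mm by 190 mm) begins 51 mm behind the grasp point.
Start: joints at [65.861, 30.224, 82.088, -0, 67.689, -10.227], TCP at [0.15, 0.607, 0.223] pointing down, gripper open.
Joint ranges: [-176.69, 176.69], [-43.24, 126.21], [12.49, 139.97], [-82, 262], [0, 151.66], [-163.58, 163.58]. Speed limits (degrees/s): [159.86, 159.86, 180, 180, 180, 180].

## Interface

Orientations are given as a 3x3 rotation matrix whose columns are the frame's x, y, z axes.
In Python, from rig import bot, viewer, ticket gives the robot as it stands.
- The arm moves only by the tool servo_tool, never from a script. Its argument "targets" is a list of rows, each an object with "offset": the shift along the tool's x, y, z in m, a list of three; "dr": the turn, a rotation vector about the tool's x, y, z in degrees, a list of three. In form: [{"offset": [x, y, z], "dr": [ax, ay, az]}, ...]. A call has 1 to 20 rows; each row is the pose to reach, as a shift and turn from the pose commanded when the call began, along the tool's axes at that moment; what a row does not reach only later rows make up. A row lasts 1/12 s, in which the tool goes at most 41.7 mm and 7.16 degrees, less where a joint would pass 70% of its speed; a pose out of reach is approached as far as the arm can. A call with a gripper value outside its range is refused whole. "gripper" is the gripper command: -1 is fully open, 1 is shut, values between are in proportion, set as the call begins (left out, the last holds). The fingers move at their own pace and stop on an object; the grip force is fixed at half the most. Time passes only in rows, so rows that repeat a pose let the fingers close. It gives the time, the measured TCP pose, the force, the opening and the grip force at its end, in the units of the state.
- bot.read_state(): the state, without advancing time (a new reading comes with each control period).
- viewer.capture(name): name is "scene" or "top" or "wrist"; returns a dict with "color" (400x640x3 uint8, red, green, blue), "camera_matrix" (3x3 intrinsics, pixels), "R" (3x3) and "t" (3): a world point X has camera coordinates R X + t. Camera axes: x right, y down, z forward; pixel columns grow to the right and rows downward; lengths in m; the calibration is good to about 2 mm. A picture is of the moment at which its call begins. There is no depth.
- ticket.hand_in(): hands the job in; it is judged then, once.
The state is a dict: "time_s": time; "joint_positions": joint angles; "qvel": joint speeds; "tau": joint torques, N m; "position": TCP position; "tcp_rot": TCP orientation; "force": force on the tool from outside, world axes, zero at the start; "moment": the same for the moment, N m; "opening": opening from 0.0 (shut) to 1.0 (fully open); "grasp_force": force on a finger pad.
Only numpy, scipy, OpenCV 4.12 (cv2) and the standard library are available. Lean on these libraries where they do the work, as an engineer would, in place of code of your own. Each camera call takes 0.05 s, during which the arm holds its last target. There are 200 camera calls.

## Task

Slide the specimen tray along the white stage plate until its forked end is fully home on the upright post, then swing the tray about the post, by pushing on its long side near the tab end, until the tab snaps past the sprung catch and the tray stays caught there by itself. Be gentle: keep the tray flat on the plate, never press it against the post or the stop with more than about 15 N, and leave the tip box, the jar and the forceps where they are.

Things in the scene. Friction and masses are not known exactly. Their poses are not given: they have to be found in the camera images.
- stage: white plate fixed on the bench, 10 mm thick, spanning x -60 to 310 mm, y -220 to 90 mm from its origin, which lies at bench height on the post's axis. x: the way the tray points (post to tab) when home; y: from the tray's home towards the stop block; z up. The -y side is open: the tray starts there, swung out by 0.38 to 0.58 rad about z, its fork 43 to 62 mm short of the post.
- post: steel post on the stage plate, 16 mm in diameter, its top 44 mm above the bench. Origin: on its axis, at bench height.
- stop_face (a point): nominal middle of the solid stop face of the L-shaped aluminium block, 30 mm high, at stage x 150, y 35 mm; axes are the stage's. The face spans stage x 120 to 185 mm and looks to -y. The block was set by hand: it is turned about the post's axis by up to 0.06 rad either way from here (13 mm at its catch), not measured, to be found by feel. It is clamped and does not give.
- tray_slot (a point): slot seat in the tray's fork, 8 mm above its underside: lies on the post's axis when the tray is home. Axes: x along the tray to the tab, z up. Slot 18 mm wide; from 14 mm to 36 mm before the seat (-x, the fork's tips) it flares to 44 mm; it ends 8 mm past the seat. Walled part: x 20 to 182, y -32 to 32 mm from here, 22 mm high. Loose aluminium, 0.2 to 0.4 kg, three fixed dishes.
- tray_tab (a point): centre of the tab on the tray's other end, 201 mm from the slot seat along the tray's x, 10 mm above the underside. The tab is 38 mm long (ends 220 mm from the seat), 16 mm wide, 16 mm high, free at its sides and above, to be pinched from above. Axes are the tray's. Once caught, the tray lies along the stage's x within about 0.08 rad.
- pawl (a joint): travel (m) of the sprung catch, a dark steel nose with a sloping face on the stop block, reaching 5 mm over the tab's path; 0 = fully out. The tab, swung towards stage +y, wedges it back 5 to 6 mm; it snaps out to 0 behind the tab. Pushing on the tray's side near the tab end takes about 3 to 8 N to pass; about 3 mm further the tray meets the solid stop face, where force rises steeply.
- plunger (a joint): travel (m) of the sprung 10 mm round steel pin that sticks out 9 mm from the stop face, at stage x 135 mm, towards the tray's side. 0 = fully out, about 0.006 with the tray caught, 0.009 with it on the stop face. It presses the tray back with 1 to 3 N.
- tipbox: grey box of pipette tips with a red rack, 85 x 115 mm, 60 mm high, loose on the bench past the post's end of the plate. Bystander. Origin at the centre of its underside.
- jar: small capped jar, 44 mm in diameter, 55 mm high, loose on the bench off the plate's -y edge. Bystander. Origin at the centre of its underside.
- forceps: steel forceps, 115 mm long, 6 mm high, lying on the bench off the plate's +x end. Bystander. Origin at its underside near the middle.

How it is judged:
By the outcome, as a careful person would: the job done as asked, in the order asked, and still so for the second after the job is handed in, with the robot touching nothing.
It also fails if it takes over 67 s, if anything falls off the work surface, if the arm or the gripper's body presses on something with over 40 N, if the wrist force passes 120 N, or if a joint passes its speed limit or range.

## Working session

There is one attempt and no reset: what is moved stays moved. The work goes in short steps, Python scripts to look and compute and a tool call to move; the robot and the scene stay as the last step left them, time stands still between calls to the robot, and variables do not carry over. Pictures are saved under pics/ and viewed, at most 10 in all, crops included, and the job is handed in when it is done.

Besides the shell and the picture viewer there is one more tool, called as name(argument=value, ...), one argument or row to a line, values as JSON. servo_tool: Moves the arm, as the interface text tells. Its arguments: {"type":"object","properties":{"targets":{"type":"array"},"gripper":{"type":"number"}},"required":["targets"]}

```bash
mkdir -p pics; ls
python3 - <<'E'
from rig import bot, viewer
import cv2, numpy as np
s=bot.read_state(); print({k:np.round(v,3).tolist() for k,v in s.items()}, bot.grip_point_offset)
for n in ["top","scene"]:
    c=viewer.capture(n); cv2.imwrite(f"pics/{n}0.png",c["color"][:,:,::-1]); np.savez(f"{n}0.npz",**c)
    print(n,np.round(c["camera_matrix"],1).tolist(),np.round(c["R"],3).tolist(),np.round(c["t"],3).tolist())
E
```

```text
pics
{'time_s': 0.0, 'joint_positions': [65.863, 30.28, 82.158, -0.001, 67.688, -10.226], 'qvel': [0.042, 0.03, -0.003, 0.006, -0.04, -0.002], 'tau': [0.001, -44.004, -17.659, 0.063, 0.058, -0.0], 'position': [0.15, 0.606, 0.222], 'tcp_rot': [[-0.971, 0.24, -0.001], [0.24, 0.971, -0.002], [0.0, -0.002, -1.0]], 'force': [-0.524, 0.093, 0.275], 'moment': [-0.016, -0.02, -0.014], 'grasp_force': 0.0, 'opening': 1.004} 0.0187
top [[457.9, 0.0, 326.4], [0.0, 457.9, 196.7], [0.0, 0.0, 1.0]] [[0.015, -1.0, 0.007], [-0.985, -0.016, -0.174], [0.174, -0.005, -0.985]] [0.004, 0.595, 0.911]
scene [[461.6, 0.0, 322.2], [0.0, 461.6, 201.8], [0.0, 0.0, 1.0]] [[0.334, 0.943, 0.0], [0.63, -0.223, -0.744], [-0.702, 0.248, -0.668]] [-0.192, -0.335, 1.435]
```

View pics/top0.png

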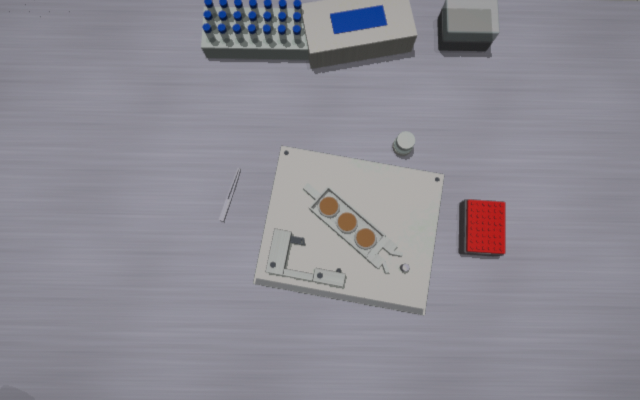

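View pics/scene0.png

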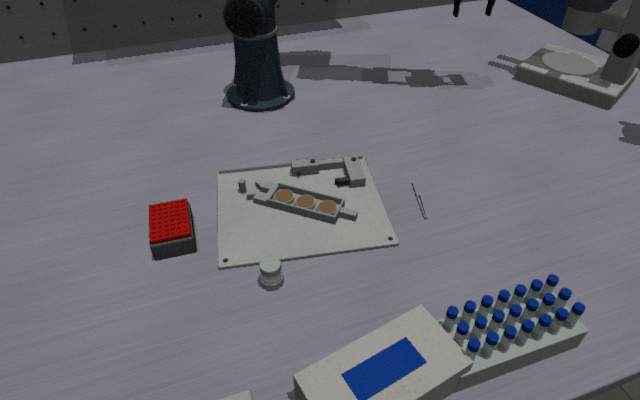

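Top view: plate corners are at about (283,148), (443,175), (424,312) and (257,287). The post top is at (405,267), the tab end at (305,191), the dishes at (329,206), (347,222) and (366,239), and the stop with its catch is around (300,240). The scene view shows the same layout, with the jar, tip box and forceps clear of the plate.

```bash
cat > h.py <<'E'
import numpy as np, cv2
def ray(c,px,z):
    K,R,t=c["camera_matrix"],c["R"],c["t"]
    px=np.atleast_2d(np.array(px,float)); d=np.c_[px,np.ones(len(px))]@np.linalg.inv(K).T@R
    o=-R.T@t
    return o+d*((z-o[2])/d[:,2])[:,None]
def proj(c,X):
    q=np.atleast_2d(X)@c["R"].T+c["t"]; q=q@c["camera_matrix"].T
    return q[:,:2]/q[:,2:]
E
python3 - <<'E'
from h import *
c=dict(np.load("top0.npz")); im=c["color"]
hsv=cv2.cvtColor(im,cv2.COLOR_RGB2HSV)
# plate: low-saturation warm white vs bluish bench
b=im.astype(int); m=((b[...,0]-b[...,2]>-4)).astype(np.uint8); m[:, :250]=0; m[:, 450:]=0; m[:140]=0;m[320:]=0
m=cv2.morphologyEx(m,cv2.MORPH_CLOSE,np.ones((7,7)))
cs=max(cv2.findContours(m,0,1)[0],key=cv2.contourArea); print(cv2.contourArea(cs))
hull=cv2.convexHull(cs); ap=cv2.approxPolyDP(hull,6,True)[:,0]; print(ap.tolist())
print("corners",np.round(ray(c,ap,0.01)[:,:2],3).tolist())
print("corners hand",np.round(ray(c,[[283,148],[443,175],[424,307],[257,284]],0.01)[:,:2],3).tolist())
print("post",np.round(ray(c,[405,266.5],0.044),3))
o=((hsv[...,0]<20)&(hsv[...,1]>110)&(hsv[...,2]>60)).astype(np.uint8); o[:,440:]=0
n,_,st,ce=cv2.connectedComponentsWithStats(o)
for s,q in zip(st[1:],ce[1:]):
    if s[4]>50: print("dish",s[4],q.round(1),np.round(ray(c,q,0.018)[0],4))
print("tab",np.round(ray(c,[[305,190.5],[309,194]],0.026),3).tolist())
E
```

```text
23845.0
[[281, 146], [443, 174], [423, 315], [253, 283]]
corners [[0.716, 0.116], [0.658, -0.245], [0.353, -0.194], [0.414, 0.166]]
corners hand [[0.711, 0.112], [0.656, -0.245], [0.369, -0.197], [0.412, 0.158]]
post [[ 0.452 -0.152  0.044]]
dish 227 [328.3 205.7] [0.5811 0.0087 0.018 ]
dish 234 [346.7 221.6] [ 0.5471 -0.0317  0.018 ]
dish 237 [365.1 237.5] [ 0.5134 -0.0713  0.018 ]
tab [[0.612, 0.06, 0.026], [0.605, 0.051, 0.026]]
```

Run:
```python
import cv2
im=cv2.imread("pics/top0.png")[140:320,250:450]
cv2.imwrite("pics/topcrop.png",cv2.resize(im,None,fx=4,fy=3.3,interpolation=cv2.INTER_CUBIC)[:600] if 0 else cv2.resize(im,(660,594),interpolation=cv2.INTER_CUBIC))
```

```text
(no output)
```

View pics/topcrop.png

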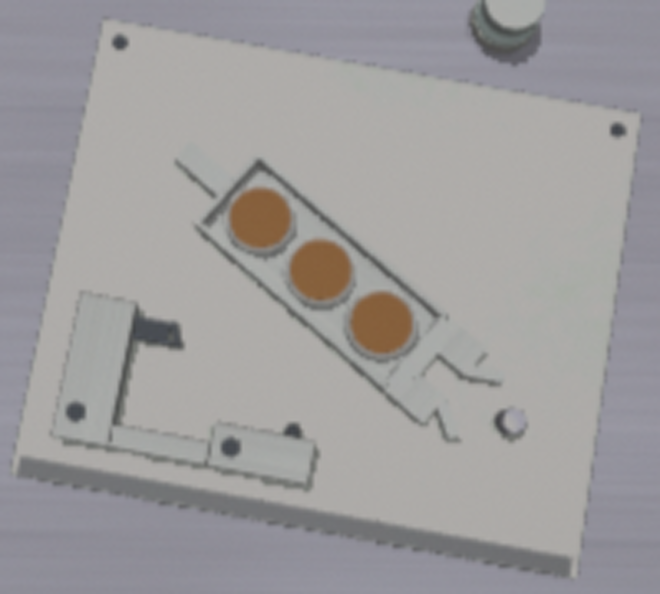

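The crop shows the tray, the flared fork facing the post, the catch nose at crop (160,332) and the plunger at (292,430). The tray is swung out about 0.55 rad and sits about 52 mm short of the post, which fits the brief. Next I move above the tab with the yaw aligned.

servo_tool(
  targets=[
    {"offset": [-0.575, -0.451, 0.022], "dr": [0, 0, 116]},
    {"offset": [-0.575, -0.451, 0.022], "dr": [0, 0, 116]},
    {"offset": [-0.575, -0.451, 0.022], "dr": [0, 0, 116]},
    {"offset": [-0.575, -0.451, 0.022], "dr": [0, 0, 116]},
    {"offset": [-0.575, -0.451, 0.022], "dr": [0, 0, 116]},
    {"offset": [-0.575, -0.451, 0.022], "dr": [0, 0, 116]},
    {"offset": [-0.575, -0.451, 0.022], "dr": [0, 0, 116]},
    {"offset": [-0.575, -0.451, 0.022], "dr": [0, 0, 116]},
    {"offset": [-0.575, -0.451, 0.022], "dr": [0, 0, 116]},
    {"offset": [-0.575, -0.451, 0.022], "dr": [0, 0, 116]},
    {"offset": [-0.575, -0.451, 0.022], "dr": [0, 0, 116]},
    {"offset": [-0.575, -0.451, 0.022], "dr": [0, 0, 116]},
    {"offset": [-0.575, -0.451, 0.022], "dr": [0, 0, 116]},
    {"offset": [-0.575, -0.451, 0.022], "dr": [0, 0, 116]},
    {"offset": [-0.575, -0.451, 0.022], "dr": [0, 0, 116]},
    {"offset": [-0.575, -0.451, 0.022], "dr": [0, 0, 116]},
    {"offset": [-0.575, -0.451, 0.022], "dr": [0, 0, 116]},
    {"offset": [-0.575, -0.451, 0.022], "dr": [0, 0, 116]},
    {"offset": [-0.575, -0.451, 0.022], "dr": [0, 0, 116]},
    {"offset": [-0.575, -0.451, 0.022], "dr": [0, 0, 116]},
  ],
  gripper=-0.2,
)

```text
time_s: 1.77
position: [0.6, 0.0294, 0.1997]
tcp_rot: [[0.644, 0.765, -0.002], [0.765, -0.644, 0.001], [-0.001, -0.002, -1.0]]
force: [-0.3, 1.2, 0.8]
opening: 0.6
grasp_force: 0.0
```

Run:
```python
from rig import bot, viewer
import cv2, numpy as np
s=bot.read_state(); print({k:np.round(s[k],4).tolist() for k in ["time_s","position","tcp_rot","force","joint_positions","opening"]})
c=viewer.capture("wrist"); cv2.imwrite("pics/wrist1.png",c["color"][:,:,::-1]); np.savez("wrist1.npz",**c)
```

```text
{'time_s': 1.7667, 'position': [0.6, 0.0294, 0.1997], 'tcp_rot': [[0.6436, 0.7653, -0.0016], [0.7653, -0.6436, 0.0006], [-0.0006, -0.0015, -1.0]], 'force': [-0.349, 1.1743, 0.7712], 'joint_positions': [-7.8514, 29.8887, 86.9808, 0.0217, 63.2232, 32.2009], 'opening': 0.6001}
```

View pics/wrist1.png

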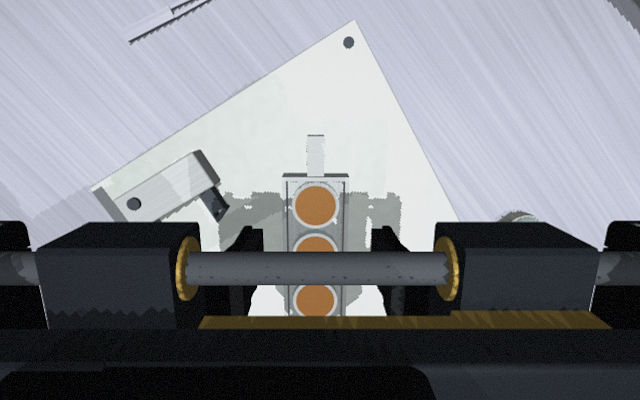

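Wrist view: the tab spans columns 307–324 and rows 135–175, in line with the tool. The dishes are at (316,206) and below, and the catch block is on the left at (160,195).

Run:
```python
from h import *
c=dict(np.load("wrist1.npz"))
p=ray(c,[[307,135.5],[324,135.5],[306,173],[325,173]],0.026); print(np.round(p,4).tolist())
hsv=cv2.cvtColor(c["color"],cv2.COLOR_RGB2HSV)
o=((hsv[...,0]<20)&(hsv[...,1]>110)&(hsv[...,2]>60)).astype(np.uint8); o[230:]=0
n,_,st,ce=cv2.connectedComponentsWithStats(o); i=1+st[1:,4].argmax(); d=ray(c,ce[i],.018)[0]
end=p[:2].mean(0); base=p[2:].mean(0)
print("dish",d.round(4),"end",end.round(4),"base",base.round(4),"w",np.linalg.norm(p[0]-p[1]),"len",np.linalg.norm(end-base))
for q in (d,base): v=end-q; print(np.degrees(np.arctan2(v[1],v[0])))
a=np.radians(49.8); u=np.array([np.cos(a),np.sin(a)]); print("slot",end[:2]-.22*u,"tabc",end[:2]-.019*u)
# top: other dishes rel
```

```text
[[0.6172, 0.0665, 0.026], [0.6294, 0.0563, 0.026], [0.5935, 0.0401, 0.026], [0.6074, 0.0284, 0.026]]
dish [0.5779 0.0083 0.018 ] end [0.6233 0.0614 0.026 ] base [0.6005 0.0342 0.026 ] w 0.015851091664214684 len 0.03549461607589008
49.500001491096945
49.907303453521806
slot [ 0.48131415 -0.10665199] tabc [0.61105115 0.04687101]
```

servo_tool(
  targets=[
    {"offset": [0.0225, -0.003, 0.03], "dr": [0, 0, 0]},
    {"offset": [0.0225, -0.003, 0.07], "dr": [0, 0, 0]},
    {"offset": [0.0225, -0.003, 0.11], "dr": [0, 0, 0]},
    {"offset": [0.0225, -0.003, 0.145], "dr": [0, 0, 0]},
    {"offset": [0.0225, -0.003, 0.16], "dr": [0, 0, 0]},
    {"offset": [0.0225, -0.003, 0.17], "dr": [0, 0, 0]},
    {"offset": [0.0225, -0.003, 0.178], "dr": [0, 0, 0]},
    {"offset": [0.0225, -0.003, 0.1845], "dr": [0, 0, 0]},
    {"offset": [0.0225, -0.003, 0.1845], "dr": [0, 0, 0]},
    {"offset": [0.0225, -0.003, 0.1845], "dr": [0, 0, 0]},
  ],
)

```text
time_s: 2.65
position: [0.6127, 0.0501, 0.017]
tcp_rot: [[0.641, 0.767, 0.002], [0.767, -0.641, -0.0], [0.001, 0.001, -1.0]]
force: [-0.9, -0.0, -0.2]
opening: 0.594
grasp_force: 0.0
```

servo_tool(
  targets=[
    {"offset": [0, 0, 0], "dr": [0, 0, 0]},
    {"offset": [0, 0, 0], "dr": [0, 0, 0]},
    {"offset": [0, 0, 0], "dr": [0, 0, 0]},
    {"offset": [0, 0, 0], "dr": [0, 0, 0]},
    {"offset": [0, 0, 0], "dr": [0, 0, 0]},
    {"offset": [0, 0, 0], "dr": [0, 0, 0]},
    {"offset": [0, 0, 0], "dr": [0, 0, 0]},
    {"offset": [0, 0, 0], "dr": [0, 0, 0]},
    {"offset": [0, 0, 0], "dr": [0, 0, 0]},
  ],
  gripper=1,
)

```text
time_s: 3.4
position: [0.6124, 0.0497, 0.0162]
tcp_rot: [[0.641, 0.767, 0.001], [0.767, -0.641, -0.0], [0.0, 0.001, -1.0]]
force: [-0.1, -1.4, 2.6]
opening: 0.182
grasp_force: 30.0
```

Run:
```python
from rig import bot, viewer
from h import *
s=bot.read_state(); print({k:np.round(s[k],4).tolist() for k in ["time_s","position","tcp_rot","force","moment","opening","grasp_force"]})
c=viewer.capture("top"); np.savez("top1.npz",**c)
x0,y0=340,200
cv2.imwrite("pics/top1c.png",cv2.resize(c["color"][200:300,340:450,::-1],None,fx=5.5,fy=5.5,interpolation=cv2.INTER_CUBIC))
```

```text
{'time_s': 3.4, 'position': [0.6124, 0.0497, 0.0162], 'tcp_rot': [[0.6414, 0.7672, 0.0007], [0.7672, -0.6414, -0.0003], [0.0002, 0.0007, -1.0]], 'force': [-0.0626, -1.4049, 2.5896], 'moment': [-0.209, 0.0289, 0.0256], 'opening': 0.1816, 'grasp_force': 29.9985}
```

View pics/top1c.png

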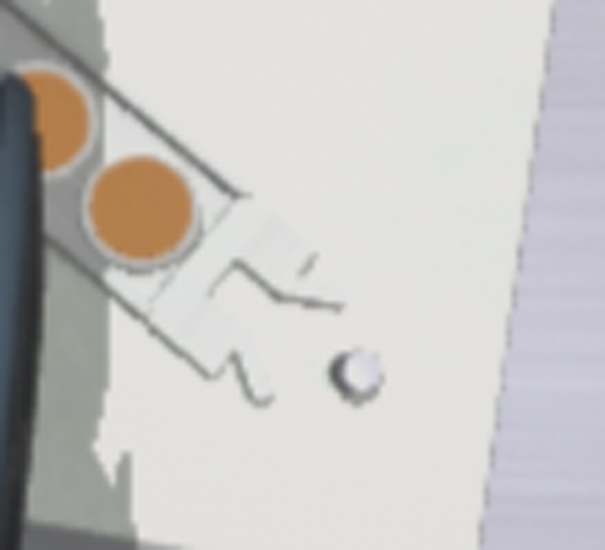

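Crop: the post top is at (363,370), i.e. full image (406,267). The slot mouth lies between (280,297) and (233,352), and the near dish is at (140,208). The tab is gripped, with an opening of 15.8 mm. Next I compute the lateral offset to the post.

Run:
```python
from h import *
c=dict(np.load("top1.npz"))
f=lambda x,y:[340+(x+.5)/5.5-.5,200+(y+.5)/5.5-.5]
# post: top disc and base
g=cv2.cvtColor(c["color"],cv2.COLOR_RGB2GRAY)
P=ray(c,f(362,370),.044)[0]; D=ray(c,f(141,208),.018)[0]
M=ray(c,[f(280,297),f(233,352),f(343,305),f(268,403)],.026)
T=np.array([.6124,.0497]); u=np.array([.6414,.7672]); n=np.array([-u[1],u[0]])
tab=np.array([.6110,.0469])
print("post",P,"dish",D)
for nm,q in [("post",P),("dish",D),("m1",M[:2].mean(0)),("m2",M[2:].mean(0))]+[(str(i),m) for i,m in enumerate(M)]:
    v=q[:2]-T; print(nm,"along",round(v@u*1000,1),"lat",round(v@n*1000,1))
```

```text
post [ 0.45170197 -0.1524528   0.044     ] dish [ 0.51357761 -0.07162958  0.018     ]
post along -258.2 lat -6.4
dish along -156.5 lat -2.0
m1 along -218.7 lat 4.3
m2 along -240.1 lat 0.6
0 along -218.9 lat -9.7
1 along -218.5 lat 18.3
2 along -239.2 lat -23.2
3 along -240.9 lat 24.4
```

servo_tool(
  targets=[
    {"offset": [-0.003, 0.0005, 0], "dr": [0, 0, 0]},
    {"offset": [-0.008, 0.0015, 0], "dr": [0, 0, 0]},
    {"offset": [-0.013, 0.0025, 0], "dr": [0, 0, 0]},
    {"offset": [-0.018, 0.0035, 0], "dr": [0, 0, 0]},
    {"offset": [-0.021, 0.004, 0], "dr": [0, 0, 0]},
    {"offset": [-0.022, 0.004, 0], "dr": [0, 0, 0]},
    {"offset": [-0.022, 0.004, 0], "dr": [0, 0, 0]},
  ],
)

```text
time_s: 4.03
position: [0.6009, 0.0297, 0.0162]
tcp_rot: [[0.642, 0.767, -0.0], [0.767, -0.642, -0.0], [-0.0, 0.0, -1.0]]
force: [0.8, 0.2, 2.9]
opening: 0.179
grasp_force: 30.0
```

Run:
```python
from rig import bot, viewer
from h import *
s=bot.read_state(); print({k:np.round(s[k],4).tolist() for k in ["time_s","position","force","moment"]})
c=viewer.capture("top"); np.savez("top2.npz",**c)
cv2.imwrite("pics/top2c.png",cv2.resize(c["color"][225:285,355:425,::-1],None,fx=8,fy=8,interpolation=cv2.INTER_CUBIC))
```

```text
{'time_s': 4.0333, 'position': [0.6009, 0.0297, 0.0162], 'force': [0.7731, 0.1589, 2.8719], 'moment': [-0.0898, 0.0013, 0.0221]}
```

View pics/top2c.png

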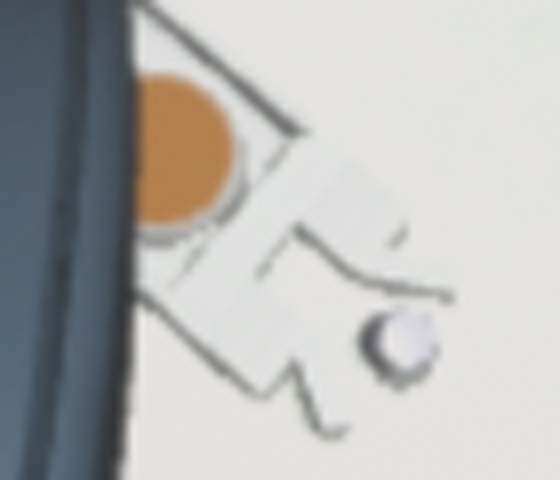

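Crop: the post top is at (410,342), which puts its axis at fork height at about (392,343). The slot end midpoint is at about (275,257), so the axis line passes within about 1 mm of the post. I continue slowly and watch the force.

servo_tool(
  targets=[
    {"offset": [-0.003, 0.0005, 0], "dr": [0, 0, 0]},
    {"offset": [-0.006, 0.001, 0], "dr": [0, 0, 0]},
    {"offset": [-0.009, 0.001, 0], "dr": [0, 0, 0]},
    {"offset": [-0.012, 0.001, 0], "dr": [0, 0, 0]},
    {"offset": [-0.014, 0.001, 0], "dr": [0, 0, 0]},
    {"offset": [-0.014, 0.001, 0], "dr": [0, 0, 0]},
  ],
)

```text
time_s: 4.58
position: [0.5927, 0.0186, 0.0162]
tcp_rot: [[0.642, 0.767, 0.0], [0.767, -0.642, -0.0], [-0.0, 0.0, -1.0]]
force: [1.7, 1.2, 3.1]
opening: 0.181
grasp_force: 30.0
```

servo_tool(
  targets=[
    {"offset": [-0.002, 0, 0], "dr": [0, 0, 0]},
    {"offset": [-0.004, 0, 0], "dr": [0, 0, 0]},
    {"offset": [-0.005, 0, 0], "dr": [0, 0, 0]},
    {"offset": [-0.005, 0, 0], "dr": [0, 0, 0]},
  ],
)

```text
time_s: 4.92
position: [0.5897, 0.015, 0.0162]
tcp_rot: [[0.642, 0.767, 0.0], [0.767, -0.642, -0.0], [0.0, 0.0, -1.0]]
force: [2.9, 1.4, 3.7]
opening: 0.181
grasp_force: 30.0
```

Run:
```python
from rig import bot
import numpy as np
s=bot.read_state(); print({k:np.round(s[k],4).tolist() for k in ["time_s","position","tcp_rot","force","moment"]})
```

```text
{'time_s': 4.9167, 'position': [0.5897, 0.015, 0.0162], 'tcp_rot': [[0.6416, 0.767, 0.0004], [0.767, -0.6416, -0.0002], [0.0002, 0.0004, -1.0]], 'force': [2.8744, 1.435, 3.7276], 'moment': [0.26, -0.2871, -0.0022]}
```

servo_tool(
  targets=[
    {"offset": [-0.002, 0, 0], "dr": [0, 0, 0]},
    {"offset": [-0.004, 0, 0], "dr": [0, 0, 0]},
    {"offset": [-0.006, 0, 0], "dr": [0, 0, 0]},
    {"offset": [-0.007, 0, 0], "dr": [0, 0, 0]},
    {"offset": [-0.007, 0, 0], "dr": [0, 0, 0]},
  ],
)

```text
time_s: 5.33
position: [0.5851, 0.0096, 0.0162]
tcp_rot: [[0.642, 0.767, 0.0], [0.767, -0.642, -0.0], [0.0, 0.0, -1.0]]
force: [2.0, 3.7, 5.3]
opening: 0.181
grasp_force: 30.0
```

servo_tool(
  targets=[
    {"offset": [-0.001, 0, 0], "dr": [0, 0, 0]},
    {"offset": [-0.002, 0, 0], "dr": [0, 0, 0]},
    {"offset": [-0.002, 0, 0], "dr": [0, 0, 0]},
  ],
)

```text
time_s: 5.58
position: [0.584, 0.0082, 0.0162]
tcp_rot: [[0.642, 0.767, 0.0], [0.767, -0.642, -0.0], [0.0, 0.0, -1.0]]
force: [3.2, 4.2, 5.3]
opening: 0.18
grasp_force: 30.0
```

Run:
```python
from rig import bot
import numpy as np
s=bot.read_state(); print({k:np.round(s[k],4).tolist() for k in ["time_s","position","tcp_rot","force","moment"]})
```

```text
{'time_s': 5.5833, 'position': [0.584, 0.0082, 0.0162], 'tcp_rot': [[0.6417, 0.767, 0.0005], [0.767, -0.6417, -0.0], [0.0003, 0.0004, -1.0]], 'force': [3.1562, 4.1567, 5.3171], 'moment': [0.4348, -0.4063, -0.0027]}
```

servo_tool(
  targets=[
    {"offset": [-0.001, 0, -0.0003], "dr": [0, 0, 0]},
    {"offset": [-0.002, 0, -0.0003], "dr": [0, 0, 0]},
    {"offset": [-0.002, 0, -0.0003], "dr": [0, 0, 0]},
  ],
)

```text
time_s: 5.83
position: [0.5821, 0.0065, 0.0162]
tcp_rot: [[0.642, 0.767, -0.001], [0.767, -0.642, -0.0], [-0.001, -0.0, -1.0]]
force: [1.5, 1.7, 3.6]
opening: 0.181
grasp_force: 30.0
```

servo_tool(
  targets=[
    {"offset": [-0.001, 0, 0], "dr": [0, 0, 0]},
    {"offset": [-0.001, 0, 0], "dr": [0, 0, 0]},
  ],
)

```text
time_s: 6.0
position: [0.5815, 0.0058, 0.0162]
tcp_rot: [[0.642, 0.767, -0.001], [0.767, -0.642, -0.0], [-0.0, -0.0, -1.0]]
force: [3.0, 3.3, 3.6]
opening: 0.179
grasp_force: 30.0
```

Run:
```python
from rig import bot
import numpy as np
s=bot.read_state(); print({k:np.round(s[k],4).tolist() for k in ["time_s","position","tcp_rot","force","moment"]})
```

```text
{'time_s': 6.0, 'position': [0.5815, 0.0058, 0.0162], 'tcp_rot': [[0.6416, 0.767, -0.0007], [0.767, -0.6416, -0.0], [-0.0004, -0.0005, -1.0]], 'force': [3.0245, 3.3334, 3.5526], 'moment': [0.3075, -0.27, 0.0686]}
```

servo_tool(
  targets=[
    {"offset": [-0.001, 0, 0], "dr": [0, 0, 0]},
    {"offset": [-0.001, 0, 0], "dr": [0, 0, 0]},
  ],
)

```text
time_s: 6.17
position: [0.5809, 0.0051, 0.0162]
tcp_rot: [[0.642, 0.767, -0.001], [0.767, -0.642, -0.0], [-0.0, -0.0, -1.0]]
force: [1.5, 2.5, 3.2]
opening: 0.18
grasp_force: 30.0
```

servo_tool(
  targets=[
    {"offset": [-0.001, 0, 0], "dr": [0, 0, 0]},
    {"offset": [-0.001, 0, 0], "dr": [0, 0, 0]},
  ],
)

```text
time_s: 6.33
position: [0.5808, 0.0048, 0.0162]
tcp_rot: [[0.642, 0.767, 0.001], [0.767, -0.642, 0.001], [0.001, -0.0, -1.0]]
force: [3.2, 4.7, 2.1]
opening: 0.178
grasp_force: 30.0
```

servo_tool(
  targets=[
    {"offset": [-0.0007, 0, 0], "dr": [0, 0, 0]},
    {"offset": [-0.0007, 0, 0], "dr": [0, 0, 0]},
  ],
)

```text
time_s: 6.5
position: [0.5809, 0.0047, 0.0162]
tcp_rot: [[0.642, 0.766, 0.002], [0.766, -0.642, 0.001], [0.002, 0.0, -1.0]]
force: [4.2, 6.3, 1.4]
opening: 0.184
grasp_force: 30.0
```

Run:
```python
from rig import bot, viewer
from h import *
s=bot.read_state(); print({k:np.round(s[k],4).tolist() for k in ["time_s","position","force","moment"]})
c=viewer.capture("top"); np.savez("top3.npz",**c)
cv2.imwrite("pics/top3c.png",cv2.resize(c["color"][225:295,345:435,::-1],None,fx=8,fy=8,interpolation=cv2.INTER_CUBIC))
```

```text
{'time_s': 6.5, 'position': [0.5809, 0.0047, 0.0162], 'force': [4.2352, 6.314, 1.3928], 'moment': [0.8905, -0.6413, 0.0414]}
```

View pics/top3c.png

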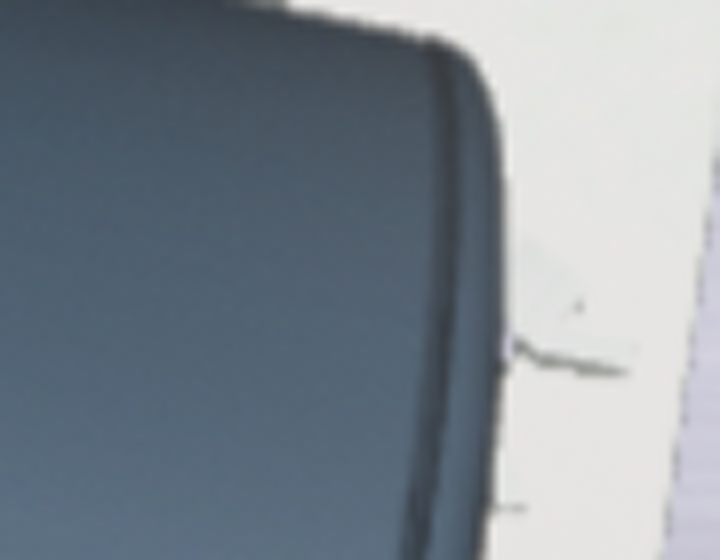

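The tool has stopped with about 7.6 N on the fork after about 54.6 mm of travel, against 54 mm predicted. The seat works out at (0.450,-0.152), which matches the post, so the fork is home. In the crop the arm hides most of the post; one fork prong shows at (570,360). I relieve the force, release and go round to the tray's -y side.

servo_tool(
  targets=[
    {"offset": [0.0012, 0, 0], "dr": [0, 0, 0]},
    {"offset": [0.0012, 0, 0], "dr": [0, 0, 0]},
  ],
)

```text
time_s: 6.72
position: [0.5809, 0.0048, 0.0162]
tcp_rot: [[0.641, 0.767, -0.0], [0.767, -0.641, -0.0], [-0.0, -0.0, -1.0]]
force: [2.6, 1.8, 1.6]
opening: 0.179
grasp_force: 30.0
```

servo_tool(
  targets=[
    {"offset": [0, 0, 0], "dr": [0, 0, 0]},
    {"offset": [0, 0, 0], "dr": [0, 0, 0]},
    {"offset": [0, 0, 0], "dr": [0, 0, 0]},
    {"offset": [0, 0, 0], "dr": [0, 0, 0]},
    {"offset": [0, 0, -0.02], "dr": [0, 0, 0]},
    {"offset": [0, 0, -0.05], "dr": [0, 0, 0]},
    {"offset": [0, 0, -0.05], "dr": [0, 0, 0]},
  ],
  gripper=-0.2,
)

```text
time_s: 7.3
position: [0.5834, 0.0042, 0.0701]
tcp_rot: [[0.642, 0.767, 0.007], [0.767, -0.642, -0.001], [0.003, 0.006, -1.0]]
force: [1.5, -0.4, 0.7]
opening: 0.57
grasp_force: 0.0
```

servo_tool(
  targets=[
    {"offset": [-0.01, 0.03, 0], "dr": [0, 0, 0]},
    {"offset": [-0.032, 0.065, 0], "dr": [0, 0, 0]},
    {"offset": [-0.032, 0.065, 0], "dr": [0, 0, 0]},
    {"offset": [-0.032, 0.065, 0], "dr": [0, 0, 0]},
    {"offset": [-0.032, 0.065, 0], "dr": [0, 0, 0]},
    {"offset": [-0.032, 0.065, 0], "dr": [0, 0, 0]},
    {"offset": [-0.032, 0.065, 0], "dr": [0, 0, 0]},
    {"offset": [-0.032, 0.065, 0.02], "dr": [0, 0, 0]},
    {"offset": [-0.032, 0.065, 0.038], "dr": [0, 0, 0]},
    {"offset": [-0.032, 0.065, 0.047], "dr": [0, 0, 0]},
    {"offset": [-0.032, 0.065, 0.047], "dr": [0, 0, 0]},
  ],
  gripper=1,
)

```text
time_s: 8.22
position: [0.6081, -0.0601, 0.0171]
tcp_rot: [[0.641, 0.768, -0.005], [0.768, -0.641, 0.001], [-0.002, -0.005, -1.0]]
force: [0.8, 0.4, 0.2]
opening: 0.001
grasp_force: 0.0
```

Run:
```python
from rig import bot, viewer
from h import *
s=bot.read_state(); print({k:np.round(s[k],4).tolist() for k in ["time_s","position","tcp_rot","force","moment","opening"]})
c=viewer.capture("scene"); np.savez("scene4.npz",**c)
cv2.imwrite("pics/scene4c.png",cv2.resize(c["color"][130:290,190:440,::-1],None,fx=3,fy=3,interpolation=cv2.INTER_CUBIC))
```

```text
{'time_s': 8.2167, 'position': [0.6081, -0.0601, 0.0171], 'tcp_rot': [[0.6407, 0.7677, -0.0052], [0.7677, -0.6408, 0.0015], [-0.0022, -0.0049, -1.0]], 'force': [0.8092, 0.375, 0.2178], 'moment': [-0.1482, 0.1196, -0.0406], 'opening': 0.0007}
```

View pics/scene4c.png

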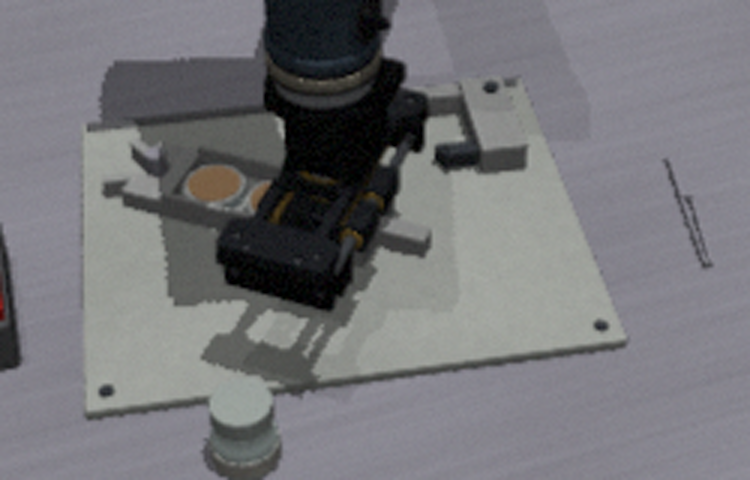

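Scene crop: the fingers are closed beside the tray's near long side. The tab is free at (405,238), the catch is at (460,152), and the fork is around (130,170). I check numerically that the fork sits round the post.

Run:
```python
from h import *
c=dict(np.load("scene4.npz"))
S=np.array([.4503,-.1517]);u=np.array([.6414,.7672]);n=np.array([-u[1],u[0]])
f=lambda X:((proj(c,X)-[190,130])*3+1).round(0).tolist()
print("post top/base",f([*S,.044]),f([*S,.01]))
for a in (-.036,-.014): 
  for b in (-1,1): print(a,b,f([*(S+a*u+b*(.022 if a<-.02 else .009)*n),.026]))
D=S+.0606*u; print("dish1?",f([*D,.018]))
print("tabend",f([*(S+.22*u),.026]))
```

```text
post top/base [[154.0, 150.0]] [[160.0, 184.0]]
-0.036 -1 [[102.0, 175.0]]
-0.036 1 [[129.0, 141.0]]
-0.014 -1 [[135.0, 171.0]]
-0.014 1 [[147.0, 157.0]]
dish1? [[229.0, 194.0]]
tabend [[427.0, 235.0]]
```

The predicted prong tips, post and tab end match the image, so the fork is home. Next I make contact and swing about the post to 18°.

servo_tool(
  targets=[
    {"offset": [0, -0.006, 0], "dr": [0, 0, 0]},
    {"offset": [0, -0.011, 0], "dr": [0, 0, 0]},
    {"offset": [0, -0.0145, 0], "dr": [0, 0, 0]},
    {"offset": [0, -0.0165, 0], "dr": [0, 0, 0]},
    {"offset": [0.0005, -0.0165, 0], "dr": [0, 0, 0]},
    {"offset": [0.0015, -0.0213, 0], "dr": [0, 0, -2]},
    {"offset": [0.0029, -0.0274, 0], "dr": [0, 0, -4]},
    {"offset": [0.004, -0.0335, 0], "dr": [0, 0, -6]},
    {"offset": [0.0049, -0.0396, 0], "dr": [0, 0, -8]},
    {"offset": [0.0056, -0.0458, 0], "dr": [0, 0, -10]},
    {"offset": [0.0058, -0.049, 0], "dr": [0, 0, -11]},
    {"offset": [0.006, -0.052, 0], "dr": [0, 0, -12]},
    {"offset": [0.006, -0.052, 0], "dr": [0, 0, -12]},
  ],
)

```text
time_s: 9.35
position: [0.5744, -0.0233, 0.0197]
tcp_rot: [[0.468, 0.884, 0.001], [0.884, -0.468, -0.0], [0.0, 0.001, -1.0]]
force: [-0.5, 0.9, 0.1]
opening: 0.007
grasp_force: 0.1
```

```bash
cat > st.py <<'E'
from rig import bot
import numpy as np
s=bot.read_state(); R=np.array(s["tcp_rot"]); S=np.array([.4503,-.1517]); p=np.array(s["position"])
d=p[:2]-S; f=np.array(s["force"])
print("t",round(s["time_s"],2),"pos",p.round(4),"yaw",round(np.degrees(np.arctan2(R[1,0],R[0,0])),2),"along",round(d@R[:2,0]*1e3,1),"lat",round(d@R[:2,1]*1e3,1),"f world",f.round(2),"f tool xy",(f@R).round(2))
E
python3 st.py
```

```text
t 9.35 pos [ 0.5744 -0.0233  0.0197] yaw 62.12 along 171.5 lat 49.6 f world [-0.5   0.89  0.13] f tool xy [ 0.55 -0.85 -0.13]
```

servo_tool(
  targets=[
    {"offset": [0, -0.003, 0.001], "dr": [0, 0, 0]},
    {"offset": [0, -0.006, 0.001], "dr": [0, 0, 0]},
    {"offset": [0, -0.006, 0.001], "dr": [0, 0, 0]},
  ],
)

```text
time_s: 9.6
position: [0.5683, -0.0205, 0.0183]
tcp_rot: [[0.468, 0.884, -0.001], [0.884, -0.468, 0.0], [-0.0, -0.001, -1.0]]
force: [1.1, 0.8, -0.3]
opening: 0.006
grasp_force: 0.2
```

```bash
python3 st.py
python3 - <<'E'
from rig import bot, viewer
from h import *
c=viewer.capture("top"); np.savez("top5.npz",**c)
cv2.imwrite("pics/top5c.png",cv2.resize(c["color"][140:320,250:450,::-1],None,fx=3.3,fy=3.3,interpolation=cv2.INTER_CUBIC))
E
```

```text
t 9.6 pos [ 0.5683 -0.0205  0.0183] yaw 62.07 along 171.2 lat 42.8 f world [ 1.09  0.8  -0.26] f tool xy [1.22 0.59 0.26]
```

View pics/top5c.png

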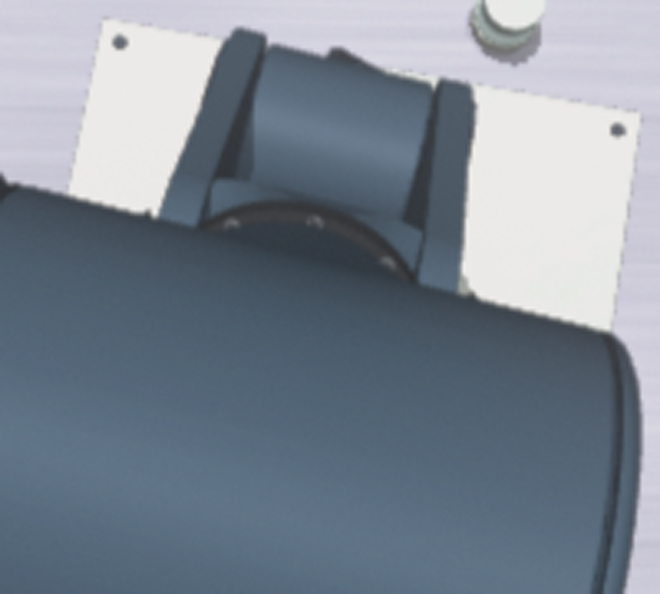

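The arm hides the tray in the top view; only the jar is visible, and it is undisturbed. I use the dish colour in the scene view to get the tray angle.

```bash
cat > ta.py <<'E'
from rig import viewer
from h import *
c=viewer.capture("scene"); hsv=cv2.cvtColor(c["color"],cv2.COLOR_RGB2HSV)
o=((hsv[...,0]<20)&(hsv[...,1]>90)&(hsv[...,2]>40)).astype(np.uint8); o[:,:195]=0
n,_,st,ce=cv2.connectedComponentsWithStats(o); S=np.array([.4503,-.1517])
for s,q in zip(st[1:],ce[1:]):
    if s[4]>15 and 130<q[1]<290 and q[0]<440:
        w=ray(c,q,.018)[0]; v=w[:2]-S; print(s.tolist(),q.round(1),w.round(4),"r",round(np.hypot(*v)*1e3,1),"ang",round(np.degrees(np.arctan2(v[1],v[0])),1))
np.savez("scene_last.npz",**c)
E
python3 ta.py
```

```text
[254, 184, 17, 10, 129] [262.1 188.6] [ 0.4668 -0.1091  0.018 ] r 45.6 ang 68.9
[277, 186, 13, 10, 84] [282.1 190.4] [ 0.4883 -0.0671  0.018 ] r 92.7 ang 65.8
```

servo_tool(
  targets=[
    {"offset": [0.0007, -0.003, 0], "dr": [0, 0, -1]},
    {"offset": [0.0014, -0.006, 0], "dr": [0, 0, -2]},
    {"offset": [0.002, -0.009, 0], "dr": [0, 0, -3]},
    {"offset": [0.0026, -0.012, 0], "dr": [0, 0, -4]},
    {"offset": [0.0031, -0.015, 0], "dr": [0, 0, -5]},
    {"offset": [0.0035, -0.0181, 0], "dr": [0, 0, -6]},
    {"offset": [0.0035, -0.0181, 0], "dr": [0, 0, -6]},
  ],
)

```text
time_s: 10.28
position: [0.5536, -0.0085, 0.0183]
tcp_rot: [[0.372, 0.928, -0.001], [0.928, -0.372, 0.0], [-0.0, -0.001, -1.0]]
force: [1.0, -0.2, -0.1]
opening: 0.006
grasp_force: 0.0
```

```bash
python3 st.py; python3 ta.py
```

```text
t 10.28 pos [ 0.5536 -0.0085  0.0183] yaw 68.17 along 171.3 lat 42.6 f world [ 1.03 -0.17 -0.12] f tool xy [0.22 1.02 0.12]
[255, 183, 16, 10, 130] [262.7 187.3] [ 0.4627 -0.1067  0.018 ] r 46.7 ang 74.6
[278, 183, 16, 10, 128] [285.5 187.8] [ 0.482  -0.0573  0.018 ] r 99.6 ang 71.5
```

servo_tool(
  targets=[
    {"offset": [0.0007, -0.003, 0], "dr": [0, 0, -1]},
    {"offset": [0.0014, -0.006, 0], "dr": [0, 0, -2]},
    {"offset": [0.0014, -0.006, 0], "dr": [0, 0, -2]},
  ],
)

```text
time_s: 10.58
position: [0.5489, -0.0052, 0.0184]
tcp_rot: [[0.339, 0.941, -0.001], [0.941, -0.339, 0.0], [-0.0, -0.001, -1.0]]
force: [0.1, -0.1, -0.4]
opening: 0.004
grasp_force: 0.0
```

servo_tool(
  targets=[
    {"offset": [0.0007, -0.003, 0], "dr": [0, 0, -1]},
    {"offset": [0.0014, -0.006, 0], "dr": [0, 0, -2]},
    {"offset": [0.0014, -0.006, 0], "dr": [0, 0, -2]},
  ],
)

```text
time_s: 10.83
position: [0.5437, -0.0018, 0.0184]
tcp_rot: [[0.306, 0.952, -0.001], [0.952, -0.306, 0.0], [-0.0, -0.001, -1.0]]
force: [-0.1, -0.4, 0.6]
opening: 0.005
grasp_force: 0.0
```

servo_tool(
  targets=[
    {"offset": [0.0004, -0.0015, 0], "dr": [0, 0, -0.5]},
    {"offset": [0.0007, -0.003, 0], "dr": [0, 0, -1]},
    {"offset": [0.0007, -0.003, 0], "dr": [0, 0, -1]},
  ],
)

```text
time_s: 11.08
position: [0.5414, -0.0004, 0.0183]
tcp_rot: [[0.29, 0.957, -0.0], [0.957, -0.29, 0.0], [0.0, -0.0, -1.0]]
force: [0.5, -0.3, 0.9]
opening: 0.007
grasp_force: 0.2
```

```bash
python3 st.py; python3 ta.py
```

```text
t 11.08 pos [ 5.414e-01 -4.000e-04  1.830e-02] yaw 73.12 along 171.2 lat 43.2 f world [ 0.55 -0.29  0.9 ] f tool xy [-0.12  0.61 -0.9 ]
[255, 181, 16, 11, 127] [262.9 186.1] [ 0.4585 -0.1051  0.018 ] r 47.3 ang 80.1
[278, 181, 16, 10, 128] [285.4 185.5] [ 0.4739 -0.0551  0.018 ] r 99.4 ang 76.3
```

servo_tool(
  targets=[
    {"offset": [0.0004, -0.0015, 0], "dr": [0, 0, -0.5]},
    {"offset": [0.0007, -0.003, 0], "dr": [0, 0, -1]},
    {"offset": [0.0007, -0.003, 0], "dr": [0, 0, -1]},
  ],
)

```text
time_s: 11.38
position: [0.5402, 0.0005, 0.0185]
tcp_rot: [[0.274, 0.962, 0.003], [0.962, -0.274, -0.001], [-0.0, 0.003, -1.0]]
force: [3.0, -2.6, -0.7]
opening: 0.009
grasp_force: 1.4
```

servo_tool(
  targets=[
    {"offset": [0.0004, -0.0015, 0], "dr": [0, 0, -0.5]},
    {"offset": [0.0007, -0.003, 0], "dr": [0, 0, -1]},
    {"offset": [0.0007, -0.003, 0], "dr": [0, 0, -1]},
  ],
)

```text
time_s: 11.63
position: [0.5379, 0.0019, 0.0187]
tcp_rot: [[0.257, 0.966, 0.004], [0.966, -0.257, -0.001], [-0.0, 0.004, -1.0]]
force: [3.9, -2.6, -0.5]
opening: 0.007
grasp_force: 2.4
```

servo_tool(
  targets=[
    {"offset": [0.0004, -0.0015, 0], "dr": [0, 0, -0.5]},
    {"offset": [0.0007, -0.003, 0], "dr": [0, 0, -1]},
    {"offset": [0.0007, -0.003, 0], "dr": [0, 0, -1]},
  ],
)

```text
time_s: 11.88
position: [0.5359, 0.0031, 0.0189]
tcp_rot: [[0.24, 0.971, 0.005], [0.971, -0.24, -0.001], [-0.0, 0.005, -1.0]]
force: [4.8, -3.1, -0.5]
opening: 0.007
grasp_force: 2.7
```

servo_tool(
  targets=[
    {"offset": [0, -0.001, 0], "dr": [0, 0, -0.3]},
    {"offset": [0, -0.002, 0], "dr": [0, 0, -0.6]},
    {"offset": [0, -0.002, 0], "dr": [0, 0, -0.6]},
  ],
)

```text
time_s: 12.13
position: [0.5347, 0.0035, 0.019]
tcp_rot: [[0.23, 0.973, 0.007], [0.973, -0.23, -0.002], [-0.0, 0.007, -1.0]]
force: [5.1, -2.2, 0.1]
opening: 0.007
grasp_force: 3.1
```

servo_tool(
  targets=[
    {"offset": [0, -0.001, 0], "dr": [0, 0, -0.3]},
    {"offset": [0, -0.002, 0], "dr": [0, 0, -0.6]},
    {"offset": [0, -0.002, 0], "dr": [0, 0, -0.6]},
  ],
)

```text
time_s: 12.38
position: [0.53, 0.0048, 0.0186]
tcp_rot: [[0.22, 0.975, 0.0], [0.975, -0.22, 0.0], [0.0, 0.0, -1.0]]
force: [3.5, -0.3, 3.4]
opening: 0.005
grasp_force: 2.5
```

```bash
python3 st.py; python3 ta.py
```

```text
t 12.38 pos [0.53   0.0048 0.0186] yaw 77.28 along 170.2 lat 43.2 f world [ 3.51 -0.29  3.36] f tool xy [ 0.49  3.48 -3.36]
[278, 179, 16, 10, 124] [285.2 183.3] [ 0.466  -0.0533  0.018 ] r 99.6 ang 80.9
[300, 179, 4, 7, 20] [301.6 182.2] [ 0.4753 -0.0158  0.018 ] r 138.2 ang 79.6
[255, 180, 16, 10, 127] [262.6 184.8] [ 0.4536 -0.1046  0.018 ] r 47.2 ang 86.0
```

servo_tool(
  targets=[
    {"offset": [0, -0.0005, 0], "dr": [0, 0, 0]},
    {"offset": [0, -0.001, 0], "dr": [0, 0, -0.2]},
    {"offset": [0, -0.001, 0], "dr": [0, 0, -0.2]},
  ],
)

```text
time_s: 12.68
position: [0.5296, 0.005, 0.0186]
tcp_rot: [[0.217, 0.976, 0.002], [0.976, -0.217, -0.0], [0.0, 0.002, -1.0]]
force: [4.2, -0.3, 2.7]
opening: 0.008
grasp_force: 2.2
```

```bash
python3 st.py; python3 ta.py
```

```text
t 12.68 pos [0.5296 0.005  0.0186] yaw 77.49 along 170.2 lat 43.5 f world [ 4.22 -0.33  2.69] f tool xy [ 0.59  4.2  -2.68]
[278, 179, 16, 10, 123] [285.2 183.2] [ 0.4656 -0.0533  0.018 ] r 99.6 ang 81.2
[255, 180, 16, 10, 125] [262.7 184.7] [ 0.4535 -0.1044  0.018 ] r 47.4 ang 86.2
[300, 180, 4, 6, 19] [301.5 182.4] [ 0.4756 -0.0162  0.018 ] r 137.8 ang 79.4
```

servo_tool(
  targets=[
    {"offset": [0, -0.0005, 0], "dr": [0, 0, 0]},
    {"offset": [0, -0.0012, 0], "dr": [0, 0, -0.2]},
    {"offset": [0, -0.0012, 0], "dr": [0, 0, -0.2]},
  ],
)

```text
time_s: 12.98
position: [0.5286, 0.0054, 0.0187]
tcp_rot: [[0.214, 0.977, 0.002], [0.977, -0.214, 0.0], [0.001, 0.002, -1.0]]
force: [5.5, 0.2, 1.9]
opening: 0.004
grasp_force: 2.5
```

servo_tool(
  targets=[
    {"offset": [0, 0.001, 0], "dr": [0, 0, 0]},
    {"offset": [0, 0.003, 0], "dr": [0, 0, 0]},
    {"offset": [0, 0.005, 0], "dr": [0, 0, 0]},
    {"offset": [0, 0.007, 0], "dr": [0, 0, 0]},
    {"offset": [0, 0.01, 0], "dr": [0, 0, 0]},
    {"offset": [0, 0.015, 0], "dr": [0, 0, 0]},
    {"offset": [0, 0.015, 0], "dr": [0, 0, 0]},
  ],
)

```text
time_s: 13.57
position: [0.5432, 0.0018, 0.0182]
tcp_rot: [[0.213, 0.977, 0.001], [0.977, -0.213, -0.0], [-0.0, 0.001, -1.0]]
force: [-0.8, 0.4, 0.4]
opening: 0.004
grasp_force: 0.0
```

```bash
python3 st.py; python3 ta.py
```

```text
t 13.57 pos [0.5432 0.0018 0.0182] yaw 77.68 along 169.8 lat 58.0 f world [-0.79  0.42  0.42] f tool xy [ 0.24 -0.86 -0.42]
[278, 179, 16, 10, 124] [285.2 183. ] [ 0.4652 -0.0531  0.018 ] r 99.7 ang 81.4
[255, 180, 16, 10, 126] [262.7 184.6] [ 0.4531 -0.1043  0.018 ] r 47.4 ang 86.6
```

servo_tool(
  targets=[
    {"offset": [0, 0.005, -0.03], "dr": [0, 0, 0]},
    {"offset": [0, 0.005, -0.07], "dr": [0, 0, 0]},
    {"offset": [0, 0.005, -0.11], "dr": [0, 0, 0]},
    {"offset": [0, 0.005, -0.15], "dr": [0, 0, 0]},
    {"offset": [0.35, 0.005, -0.15], "dr": [0, 0, 0]},
    {"offset": [0.35, 0.005, -0.15], "dr": [0, 0, 0]},
    {"offset": [0.35, 0.005, -0.15], "dr": [0, 0, 0]},
    {"offset": [0.35, 0.005, -0.15], "dr": [0, 0, 0]},
    {"offset": [0.35, 0.005, -0.15], "dr": [0, 0, 0]},
    {"offset": [0.35, 0.005, -0.15], "dr": [0, 0, 0]},
    {"offset": [0.35, 0.005, -0.15], "dr": [0, 0, 0]},
    {"offset": [0.35, 0.005, -0.15], "dr": [0, 0, 0]},
    {"offset": [0.35, 0.005, -0.15], "dr": [0, 0, 0]},
    {"offset": [0.35, 0.005, -0.15], "dr": [0, 0, 0]},
  ],
)

```text
time_s: 14.78
position: [0.6213, 0.3477, 0.1677]
tcp_rot: [[0.208, 0.978, 0.001], [0.978, -0.208, 0.002], [0.002, 0.0, -1.0]]
force: [0.0, 0.1, -0.6]
opening: 0.002
grasp_force: 0.0
```

```bash
python3 st.py; python3 ta.py
python3 - <<'E'
from rig import viewer
from h import *
c=viewer.capture("top"); np.savez("top6.npz",**c)
a=cv2.resize(c["color"][215:305,255:425,::-1],None,fx=4.6,fy=4.6,interpolation=cv2.INTER_CUBIC)[:,:780]
d=np.load("scene_last.npz")["color"]
b=cv2.resize(d[150:205,225:375,::-1],(780,180 if 0 else 180),interpolation=cv2.INTER_CUBIC)
cv2.imwrite("pics/fin.png",np.vstack([a,b])); print(a.shape,b.shape)
E
```

```text
t 14.78 pos [0.6213 0.3477 0.1677] yaw 77.97 along 524.1 lat 63.2 f world [ 0.04  0.07 -0.56] f tool xy [0.08 0.02 0.56]
[300, 177, 16, 10, 124] [307.5 181.4] [ 0.4769 -0.0019  0.018 ] r 152.1 ang 79.9
[278, 179, 15, 9, 118] [285.1 183. ] [ 0.465  -0.0534  0.018 ] r 99.4 ang 81.5
[255, 180, 16, 10, 125] [262.7 184.6] [ 0.4532 -0.1043  0.018 ] r 47.5 ang 86.5
(414, 780, 3) (180, 780, 3)
```

View pics/fin.png

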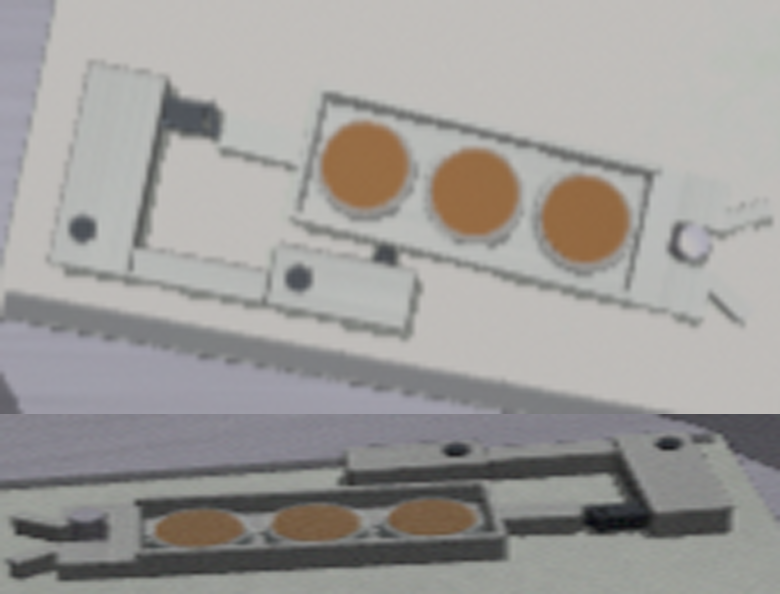

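The tab end (222,140) still overlaps the nose (190,115) sideways. The wall-to-stop gap is about 10 mm and the plunger at (385,255) is only just touching. So the catch has not been passed yet, and the fork is still home on the post (690,240). I go back and push about 2–3° further.

servo_tool(
  targets=[
    {"offset": [-0.04, 0.005, 0], "dr": [0, 0, 0]},
    {"offset": [-0.08, 0.005, 0], "dr": [0, 0, 0]},
    {"offset": [-0.12, 0.005, 0], "dr": [0, 0, 0]},
    {"offset": [-0.16, 0.005, 0], "dr": [0, 0, 0]},
    {"offset": [-0.2, 0.005, 0], "dr": [0, 0, 0]},
    {"offset": [-0.24, 0.005, 0], "dr": [0, 0, 0]},
    {"offset": [-0.28, 0.005, 0], "dr": [0, 0, 0]},
    {"offset": [-0.32, 0.005, 0], "dr": [0, 0, 0]},
    {"offset": [-0.35, 0.005, 0], "dr": [0, 0, 0]},
    {"offset": [-0.35, 0.005, 0.03], "dr": [0, 0, 0]},
    {"offset": [-0.35, 0.005, 0.07], "dr": [0, 0, 0]},
    {"offset": [-0.35, 0.004, 0.11], "dr": [0, 0, 0]},
    {"offset": [-0.35, 0.002, 0.135], "dr": [0, 0, 0]},
    {"offset": [-0.35, 0, 0.15], "dr": [0, 0, 0]},
    {"offset": [-0.35, -0.006, 0.15], "dr": [0, 0, 0]},
    {"offset": [-0.35, -0.012, 0.15], "dr": [0, 0, 0]},
    {"offset": [-0.35, -0.015, 0.15], "dr": [0, 0, 0]},
    {"offset": [-0.35, -0.015, 0.15], "dr": [0, 0, 0]},
  ],
)

```text
time_s: 16.38
position: [0.5318, 0.004, 0.0198]
tcp_rot: [[0.214, 0.977, 0.001], [0.977, -0.214, -0.0], [-0.0, 0.001, -1.0]]
force: [0.4, -0.2, -0.2]
opening: 0.004
grasp_force: 0.0
```

```bash
python3 st.py; python3 ta.py
```

```text
t 16.38 pos [0.5318 0.004  0.0198] yaw 77.66 along 169.5 lat 46.3 f world [ 0.45 -0.17 -0.16] f tool xy [-0.07  0.47  0.16]
[278, 179, 16, 9, 122] [285.2 183. ] [ 0.4649 -0.0531  0.018 ] r 99.7 ang 81.6
[255, 180, 16, 10, 126] [262.7 184.6] [ 0.4531 -0.1043  0.018 ] r 47.4 ang 86.6
[300, 180, 4, 6, 20] [301.6 182.2] [ 0.4752 -0.0159  0.018 ] r 138.1 ang 79.6
```

servo_tool(
  targets=[
    {"offset": [0, -0.002, 0.001], "dr": [0, 0, 0]},
    {"offset": [0.0003, -0.004, 0.001], "dr": [0, 0, -0.3]},
    {"offset": [0.0003, -0.005, 0.001], "dr": [0, 0, -0.5]},
    {"offset": [0.0003, -0.005, 0.001], "dr": [0, 0, -0.5]},
  ],
)

```text
time_s: 16.77
position: [0.5288, 0.0055, 0.018]
tcp_rot: [[0.204, 0.979, 0.003], [0.979, -0.204, -0.001], [0.0, 0.003, -1.0]]
force: [2.5, 0.5, 0.7]
opening: 0.005
grasp_force: 0.7
```

servo_tool(
  targets=[
    {"offset": [0.0002, -0.0008, 0], "dr": [0, 0, -0.2]},
    {"offset": [0.0003, -0.0015, 0], "dr": [0, 0, -0.4]},
    {"offset": [0.0003, -0.0015, 0], "dr": [0, 0, -0.4]},
  ],
)

```text
time_s: 17.02
position: [0.5286, 0.0056, 0.0179]
tcp_rot: [[0.198, 0.98, 0.005], [0.98, -0.198, -0.001], [-0.0, 0.005, -1.0]]
force: [4.4, -1.2, 2.8]
opening: 0.004
grasp_force: 2.4
```

```bash
python3 st.py; python3 ta.py
```

```text
t 17.02 pos [0.5286 0.0056 0.0179] yaw 78.6 along 169.7 lat 45.7 f world [ 4.43 -1.23  2.75] f tool xy [-0.33  4.6  -2.73]
[278, 179, 15, 10, 122] [285. 183.] [ 0.4648 -0.0535  0.018 ] r 99.3 ang 81.6
[300, 179, 5, 7, 26] [302. 182.] [ 0.4748 -0.0148  0.018 ] r 139.1 ang 79.9
[255, 180, 16, 10, 124] [262.7 184.7] [ 0.4534 -0.1043  0.018 ] r 47.5 ang 86.3
```

servo_tool(
  targets=[
    {"offset": [0, -0.0008, -0.0003], "dr": [0, 0, 0]},
    {"offset": [0, -0.0015, -0.0003], "dr": [0, 0, 0]},
    {"offset": [0, -0.0015, -0.0003], "dr": [0, 0, 0]},
  ],
)

```text
time_s: 17.32
position: [0.5263, 0.0065, 0.0179]
tcp_rot: [[0.198, 0.98, 0.003], [0.98, -0.198, -0.0], [0.001, 0.003, -1.0]]
force: [5.1, 0.1, 0.9]
opening: 0.005
grasp_force: 2.6
```

servo_tool(
  targets=[
    {"offset": [0, -0.0005, -0.0003], "dr": [0, 0, 0]},
    {"offset": [0, -0.001, -0.0003], "dr": [0, 0, 0]},
    {"offset": [0, -0.001, -0.0003], "dr": [0, 0, 0]},
  ],
)

```text
time_s: 17.57
position: [0.5248, 0.0071, 0.018]
tcp_rot: [[0.198, 0.98, 0.002], [0.98, -0.198, 0.0], [0.001, 0.002, -1.0]]
force: [4.6, 1.5, 0.3]
opening: 0.009
grasp_force: 2.5
```

servo_tool(
  targets=[
    {"offset": [0, -0.0005, 0], "dr": [0, 0, 0]},
    {"offset": [0, -0.001, 0], "dr": [0, 0, 0]},
    {"offset": [0, -0.001, 0], "dr": [0, 0, 0]},
  ],
)

```text
time_s: 17.82
position: [0.5242, 0.0073, 0.018]
tcp_rot: [[0.198, 0.98, 0.003], [0.98, -0.198, 0.0], [0.001, 0.003, -1.0]]
force: [6.1, 1.8, 0.3]
opening: 0.003
grasp_force: 2.7
```

servo_tool(
  targets=[
    {"offset": [0.0003, -0.0005, 0], "dr": [0, 0, 0]},
    {"offset": [0.0005, -0.001, 0], "dr": [0, 0, -0.3]},
    {"offset": [0.0005, -0.001, 0], "dr": [0, 0, -0.3]},
  ],
)

```text
time_s: 18.07
position: [0.5233, 0.0078, 0.018]
tcp_rot: [[0.193, 0.981, 0.003], [0.981, -0.193, -0.0], [0.001, 0.003, -1.0]]
force: [5.2, 0.9, 0.3]
opening: 0.004
grasp_force: 2.7
```

servo_tool(
  targets=[
    {"offset": [0.0003, -0.0005, 0], "dr": [0, 0, 0]},
    {"offset": [0.0005, -0.001, 0], "dr": [0, 0, -0.3]},
    {"offset": [0.0005, -0.001, 0], "dr": [0, 0, -0.3]},
  ],
)

```text
time_s: 18.32
position: [0.5224, 0.0082, 0.018]
tcp_rot: [[0.187, 0.982, 0.003], [0.982, -0.187, -0.0], [0.0, 0.003, -1.0]]
force: [6.1, -0.4, -0.3]
opening: 0.005
grasp_force: 2.7
```

```bash
python3 st.py; python3 ta.py
```

```text
t 18.32 pos [0.5224 0.0082 0.018 ] yaw 79.21 along 170.6 lat 40.9 f world [ 6.05 -0.37 -0.27] f tool xy [0.77 6.01 0.28]
[300, 177, 6, 8, 31] [302.5 180.5] [ 0.4695 -0.012   0.018 ] r 141.0 ang 82.2
[255, 179, 16, 11, 127] [262.6 184.2] [ 0.4517 -0.1042  0.018 ] r 47.5 ang 88.3
[278, 178, 15, 9, 120] [285. 182.] [ 0.4612 -0.0523  0.018 ] r 100.0 ang 83.7
```

servo_tool(
  targets=[
    {"offset": [0.0002, -0.0005, 0], "dr": [0, 0, 0]},
    {"offset": [0.0003, -0.001, 0], "dr": [0, 0, -0.3]},
    {"offset": [0.0003, -0.001, 0], "dr": [0, 0, -0.3]},
  ],
)

```text
time_s: 18.62
position: [0.5216, 0.0086, 0.018]
tcp_rot: [[0.182, 0.983, 0.003], [0.983, -0.182, -0.0], [0.0, 0.003, -1.0]]
force: [5.4, -0.3, -0.0]
opening: 0.004
grasp_force: 2.8
```

servo_tool(
  targets=[
    {"offset": [0.0002, -0.0005, 0], "dr": [0, 0, 0]},
    {"offset": [0.0003, -0.001, 0], "dr": [0, 0, -0.3]},
    {"offset": [0.0003, -0.001, 0], "dr": [0, 0, -0.3]},
  ],
)

```text
time_s: 18.87
position: [0.5196, 0.0094, 0.0179]
tcp_rot: [[0.177, 0.984, 0.001], [0.984, -0.177, 0.0], [0.0, 0.001, -1.0]]
force: [5.1, 1.1, 2.2]
opening: 0.006
grasp_force: 2.1
```

```bash
python3 st.py; python3 ta.py
```

```text
t 18.87 pos [0.5196 0.0094 0.0179] yaw 79.79 along 170.9 lat 39.7 f world [5.13 1.09 2.17] f tool xy [ 1.98  4.86 -2.17]
[300, 175, 6, 9, 40] [302.6 179.5] [ 0.4661 -0.0107  0.018 ] r 141.9 ang 83.6
[278, 177, 15, 10, 123] [285.  181.5] [ 0.4595 -0.0518  0.018 ] r 100.3 ang 84.8
[255, 179, 16, 10, 123] [262.7 183.9] [ 0.4505 -0.1037  0.018 ] r 48.0 ang 89.7
```

servo_tool(
  targets=[
    {"offset": [0.0002, -0.0005, 0], "dr": [0, 0, 0]},
    {"offset": [0.0002, -0.001, 0], "dr": [0, 0, -0.3]},
    {"offset": [0.0002, -0.001, 0], "dr": [0, 0, -0.3]},
  ],
)

```text
time_s: 19.17
position: [0.5181, 0.01, 0.0179]
tcp_rot: [[0.172, 0.985, -0.0], [0.985, -0.172, 0.0], [0.0, -0.0, -1.0]]
force: [4.1, 1.6, 1.3]
opening: 0.007
grasp_force: 2.1
```

```bash
python3 st.py; python3 ta.py
cat > nose.py <<'E'
from h import *
for n in ["scene0","scene4","scene_last"]:
    g=cv2.cvtColor(np.load(n+".npz")["color"],cv2.COLOR_RGB2GRAY)[172:192,325:356]
    m=(g<75).astype(np.uint8); k,l,st,ce=cv2.connectedComponentsWithStats(m)
    print(n,[(s.tolist(),q.round(1).tolist()) for s,q in zip(st[1:],ce[1:]) if s[4]>15])
E
python3 nose.py
```

```text
t 19.17 pos [0.5181 0.01   0.0179] yaw 80.1 along 170.9 lat 39.0 f world [4.12 1.61 1.34] f tool xy [ 2.29  3.79 -1.34]
[300, 175, 7, 9, 44] [303.  179.4] [ 0.4661 -0.0097  0.018 ] r 142.9 ang 83.6
[278, 177, 15, 10, 121] [285.  181.3] [ 0.459  -0.0517  0.018 ] r 100.4 ang 85.0
[255, 179, 16, 10, 124] [262.7 183.8] [ 0.4503 -0.1037  0.018 ] r 48.0 ang 90.0
scene0 [([10, 0, 21, 16, 181], [19.8, 9.4])]
scene4 [([0, 0, 6, 9, 51], [2.5, 3.8]), ([10, 0, 21, 15, 180], [19.7, 9.3])]
scene_last [([0, 0, 31, 20, 468], [12.0, 9.2])]
```

servo_tool(
  targets=[
    {"offset": [0.0002, -0.0005, 0], "dr": [0, 0, 0]},
    {"offset": [0.0002, -0.001, 0], "dr": [0, 0, -0.3]},
    {"offset": [0.0002, -0.001, 0], "dr": [0, 0, -0.3]},
  ],
)

```text
time_s: 19.47
position: [0.5181, 0.0101, 0.0179]
tcp_rot: [[0.167, 0.986, 0.002], [0.986, -0.167, -0.0], [0.0, 0.002, -1.0]]
force: [5.7, 1.9, -0.1]
opening: 0.005
grasp_force: 2.6
```

```bash
python3 st.py; python3 ta.py
```

```text
t 19.47 pos [0.5181 0.0101 0.0179] yaw 80.4 along 170.8 lat 39.9 f world [ 5.68  1.94 -0.11] f tool xy [2.86 5.28 0.12]
[278, 177, 15, 10, 122] [285.  181.3] [ 0.4587 -0.0517  0.018 ] r 100.4 ang 85.2
[300, 176, 7, 8, 41] [303.  179.5] [ 0.4668 -0.0096  0.018 ] r 143.0 ang 83.4
[255, 179, 16, 10, 121] [262.7 183.9] [ 0.4506 -0.1036  0.018 ] r 48.1 ang 89.6
```

servo_tool(
  targets=[
    {"offset": [0, -0.0007, 0], "dr": [0, 0, 0]},
    {"offset": [0, -0.0015, 0], "dr": [0, 0, 0]},
    {"offset": [0, -0.0015, 0], "dr": [0, 0, 0]},
  ],
)

```text
time_s: 19.77
position: [0.5181, 0.01, 0.0182]
tcp_rot: [[0.167, 0.986, 0.005], [0.986, -0.167, -0.001], [0.0, 0.005, -1.0]]
force: [7.3, 2.1, -0.0]
opening: 0.004
grasp_force: 3.5
```

```bash
python3 st.py; python3 ta.py
```

```text
t 19.77 pos [0.5181 0.01   0.0182] yaw 80.38 along 170.8 lat 39.8 f world [ 7.26  2.06 -0.01] f tool xy [3.24 6.81 0.04]
[278, 177, 15, 10, 120] [285.  181.3] [ 0.4589 -0.0517  0.018 ] r 100.4 ang 85.1
[300, 176, 7, 8, 44] [303.  179.5] [ 0.4665 -0.0096  0.018 ] r 143.1 ang 83.5
[255, 179, 16, 10, 121] [262.7 183.9] [ 0.4506 -0.1036  0.018 ] r 48.1 ang 89.6
```

The tool stopped moving while the force rose, so the tray is on the solid stop, past the catch. I back off slowly and check where the tray settles.

servo_tool(
  targets=[
    {"offset": [0, 0.001, 0], "dr": [0, 0, 0]},
    {"offset": [0, 0.003, 0], "dr": [0, 0, 0]},
    {"offset": [0, 0.005, 0], "dr": [0, 0, 0]},
    {"offset": [0, 0.007, 0], "dr": [0, 0, 0]},
    {"offset": [0, 0.01, 0], "dr": [0, 0, 0]},
    {"offset": [0, 0.015, 0], "dr": [0, 0, 0]},
    {"offset": [0, 0.025, 0], "dr": [0, 0, 0]},
    {"offset": [0, 0.025, -0.03], "dr": [0, 0, 0]},
    {"offset": [0, 0.025, -0.07], "dr": [0, 0, 0]},
    {"offset": [0, 0.025, -0.11], "dr": [0, 0, 0]},
    {"offset": [0, 0.025, -0.15], "dr": [0, 0, 0]},
    {"offset": [0, 0.025, -0.15], "dr": [0, 0, 0]},
  ],
)

```text
time_s: 20.82
position: [0.545, 0.0053, 0.175]
tcp_rot: [[0.167, 0.986, 0.013], [0.986, -0.167, -0.003], [-0.0, 0.014, -1.0]]
force: [2.2, -0.7, -0.5]
opening: 0.005
grasp_force: 0.0
```

servo_tool(
  targets=[
    {"offset": [0.04, 0, 0], "dr": [0, 0, 0]},
    {"offset": [0.08, 0, 0], "dr": [0, 0, 0]},
    {"offset": [0.12, 0, 0], "dr": [0, 0, 0]},
    {"offset": [0.16, 0, 0], "dr": [0, 0, 0]},
    {"offset": [0.2, 0, 0], "dr": [0, 0, 0]},
    {"offset": [0.24, 0, 0], "dr": [0, 0, 0]},
    {"offset": [0.28, 0, 0], "dr": [0, 0, 0]},
    {"offset": [0.32, 0, 0], "dr": [0, 0, 0]},
    {"offset": [0.35, 0, 0], "dr": [0, 0, 0]},
    {"offset": [0.35, 0, 0], "dr": [0, 0, 0]},
    {"offset": [0.35, 0, 0], "dr": [0, 0, 0]},
  ],
)

```text
time_s: 21.73
position: [0.5978, 0.3525, 0.1668]
tcp_rot: [[0.164, 0.986, -0.002], [0.986, -0.164, -0.001], [-0.002, -0.002, -1.0]]
force: [-0.2, -0.8, 0.0]
opening: 0.005
grasp_force: 0.0
```

```bash
python3 st.py; python3 ta.py; python3 nose.py
python3 - <<'E'
from rig import viewer
from h import *
c=viewer.capture("top"); np.savez("top7.npz",**c)
for n in ["top0","top6","top7"]:
    d=dict(np.load(n+".npz")); g=cv2.cvtColor(d["color"],cv2.COLOR_RGB2GRAY)
    sub=g[228:262,286:326]; m=(sub<90).astype(np.uint8); k,l,st,ce=cv2.connectedComponentsWithStats(m)
    print(n,[((s[:4]+[286,228,0,0]).tolist(),int(s[4]),(q+[286,228]).round(1).tolist()) for s,q in zip(st[1:],ce[1:]) if s[4]>12])
    print("\n".join("".join("%4d"%v for v in r) for r in g[232:256,290:326:1]) if n=="top7" else "")
E
```

```text
t 21.73 pos [0.5978 0.3525 0.1668] yaw 80.57 along 521.6 lat 62.9 f world [-0.22 -0.82  0.04] f tool xy [-0.84 -0.08 -0.04]
[300, 175, 15, 10, 121] [307.1 179.4] [ 0.4694 -0.0005  0.018 ] r 152.4 ang 82.8
[278, 177, 15, 10, 121] [284.9 181.7] [ 0.4602 -0.0524  0.018 ] r 99.8 ang 84.3
[255, 179, 16, 11, 126] [262.7 184.1] [ 0.4513 -0.1038  0.018 ] r 47.9 ang 88.9
scene0 [([10, 0, 21, 16, 181], [19.8, 9.4])]
scene4 [([0, 0, 6, 9, 51], [2.5, 3.8]), ([10, 0, 21, 15, 180], [19.7, 9.3])]
scene_last [([0, 0, 31, 15, 224], [16.7, 9.3])]
top0 [([287, 235, 18, 21], 101, [295.2, 241.3])]

top6 [([290, 236, 11, 8], 55, [294.7, 239.9])]

top7 [([290, 236, 13, 8], 65, [295.4, 240.1])]
 165 142 181 188 189 188 188 188 188 189 190 188 189 188 187 189 188 188 188 188 188 188 188 189 188 189 189 189 188 188 188 188 188 188 189 189
 160 116 162 183 188 188 188 188 187 187 188 188 188 187 188 188 188 189 188 189 188 188 188 188 189 189 188 189 188 189 188 188 188 188 189 188
 149  99 135 156 185 188 188 189 188 188 188 189 188 189 188 188 188 188 187 188 189 188 187 189 189 188 188 188 188 188 189 188 1
[... 2359 characters left out ...]
 188 188 187 187 186 182 181 182 183 183 185 186 187 186 187 187 186 186 186 187 187 187 186 184 180 159 137 168 145 120
 183 188 187 188 188 187 187 188 188 187 183 164 141 142 153 163 167 179 182 183 185 185 186 187 186 187 187 186 183 168 175 142 133 166 134 117
 183 187 188 187 188 189 188 187 187 188 187 177 164 135 131 129 127 135 138 143 162 166 180 181 183 184 185 186 182 168 175 137 132 152 129 118
 184 188 187 188 187 187 187 187 188 188 187 187 184 173 164 134 129 129 131 131 138 128 136 142 145 162 167 181 180 171 172 134 155 149 126 117
 187 187 188 187 188 187 187 187 187 187 188 188 187 186 183 174 173 172 172 172 166 134 130 133 133 141 137 138 150 175 158 132 156 150 128 116
```

The nose is out again: its tip is at column 304, as at the start, against 301 when it was held back. It now overlaps the tab's end (column 301) from behind. The plunger has pushed the tray back about 3 mm onto the nose, and it rests there by itself, so it is caught. The arm is clear.

```bash
python3 -c "
from rig import ticket
print(ticket.hand_in())"
```

```text
the job is handed in; nothing more can be done
None
```

The tray's fork is home on the post and its tab is caught behind the sprung catch; I handed the job in at about 22 s with the arm clear, the highest tool force I read was about 8 N, and I never went near the tip box, jar or forceps.

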